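# Clear the rusks off the board

### The job

Take the red-handled scraper out of its stand, use its blade to sweep all four rusks across the white board, under the steel rail and off the far edge into the metal catch pan, then put the scraper back in its stand the way it stood. Move the rusks with the scraper only, not with the hand. Do not bump the board or the rail with the hand, and leave the loaf, the jar and the bowl standing where they are.

Things in the scene. Friction and masses are not known exactly. Their poses are not given: they have to be found in the camera images.
- station: fixed cutting station. Origin on the table under the middle of the board's far edge; x points out over that edge, away from the robot (the sweeping direction), y left along the edge, z up. White board: x -230 to 0, y -220 to 220, top at z 80 mm. Beyond the edge and touching it lies the open catch pan; a rail crosses above the board
- board_edge (a point): middle of the board's far top edge, 80 mm above the table
- pan_floor (a point): centre of the catch pan's inner floor. In the station frame the metal pan is inside x 5 to 146, y -216 to 216, floor at z 4, rim at z 45 mm, so rusks pushed over the board's edge drop into it
- rail_mid (a point): middle of the level steel rail, on its axis: tube 22 mm thick, parallel to the board's edge, in the station frame at x -26, z 315 mm, on posts at y -240 and 240. An upright hand meets the rail before the blade gets to the edge; a hand tilted along the scraper's handle passes below and behind it
- scraper: scraper, 200 g, loose, standing in the stand's slot. Origin: middle of the blade's lower edge; x = the way the blade faces when sweeping away from the handle, y along the blade, z up. Steel blade 8 (x) x 120 (y) x 50 (z) mm. A neck leaves the blade at z 46, x 0 and leans back 28 degrees from z towards -x. A grip of 50 N holds it firmly; set the blade a few mm above the board to sweep
- scraper_grip (a point): centre of the red handle, in the scraper frame at x -38, y 0, z 117 mm. The handle is 78 mm long along the leaning neck, its section 26 mm (y) x 28 mm. Pinch its two sides 26 mm apart (along y), fingers pointing down along the handle, that is tilted 28 degrees and forwards (+x)
- stand: fixed grey stand, 90 x 150 mm, left or right of the station. Origin: centre of its underside; x, y match the parked scraper's, so the handle leans to -x. Along y in its middle is a slot open at the top: floor at z 40, 11 mm wide (x), 134 mm long (y), straight sides to z 68, lips flaring out up to z 80 mm. Parked, the blade stands on the slot floor over the origin, leaning back a few degrees
- rusk0: hard twice-baked rusk bar, 75 x 32 x 26 mm (its y, x, z), about 35 g, cream with a brown top; origin at its centre; starts flat on the board
- rusk1: hard twice-baked rusk bar, 75 x 32 x 26 mm (its y, x, z), about 35 g, cream with a brown top; origin at its centre; starts flat on the board
- rusk2: hard twice-baked rusk bar, 75 x 32 x 26 mm (its y, x, z), about 35 g, cream with a brown top; origin at its centre; starts flat on the board
- rusk3: hard twice-baked rusk bar, 75 x 32 x 26 mm (its y, x, z), about 35 g, cream with a brown top; origin at its centre; starts flat on the board
- loaf: bystander: cut loaf block 85 x 70 x 60 mm on the board near one end; origin at the centre of its underside
- jar: bystander: jar, 66 mm across, 85 mm tall, on the board near the other end; origin at the centre of its underside
- bowl: bystander: steel bowl, 130 mm across, 60 mm tall, on the table on the side away from the stand; origin at the centre of its underside
Mind the look-alikes: they are no part of the job. Leave any orange look-alike of the scraper alone. Leave any yellow look-alike of the stand alone.

How it is judged:
By the outcome, as a careful person would: the job done as asked, in the order asked, and still so for the second after the job is handed in, with the robot touching nothing.
It also fails if it takes over 70 s, if anything falls off the work surface, if the arm or the gripper's body presses on something with over 40 N, if the wrist force passes 120 N, or if a joint passes its speed limit or range.

### The arm

A 7-joint arm with a two-finger parallel gripper is mounted at the origin on the work surface. World frame = base frame: x ahead of the robot, y to its left, z up, the work surface at z = 0. Lengths are in m, angles in rad, forces in N, time in s.
With the tool pointing down it reaches from about 0.35 to 0.9 m from the base axis. Payload 8.1 kg.
Tool frame: the origin (TCP) lies midway between the tips of the shut fingers; the grasp point (between the pads) lies 19 mm behind it; z points along the fingers, y is the line along which they close (so a half turn about z gives the same grasp; the last joint's range is limited). The gripper opens to 92 mm and grips with 3 to 60 N. Pads are 19 mm wide; open, the fingers measure 130 mm over their backs; the gripper's body (75 mm by 190 mm) begins 47 mm behind the grasp point.
Start: joints at [-1.238, 0.434, 0.025, 1.573, -0.012, 1.134, -0.075], TCP at [0.264, 0.567, 0.227] pointing down, gripper open.
Joint ranges: [-2.62, 2.62], [-0.44, 2.09], [-1.27, 1.32], [0.08, 2.57], [-1.32, 4.46], [0.12, 2], [-2.74, 2.74]. Speed limits (rad/s): [2.22, 2.22, 3.01, 3.01, 3.14, 3.14, 3.14].

### API

Orientations are given as a unit quaternion [w, x, y, z].
In Python, from cell import manip, vision gives the robot as it stands. The module is installed in compiled form; this text tells all that it offers.
- The arm moves only by the tool apply_moves, never from a script. Its argument "moves" is a list of rows, each a list of 4 numbers: the shift along the tool's x, y, z in mm, then the turn about the tool's z in degrees. In form: [[tx, ty, tz, turn], ...]. A call has 1 to 8 rows; each row is the pose to reach, as a shift and turn from the pose commanded when the call began, along the tool's axes at that moment; what a row does not reach only later rows make up. A row lasts 1/12 s, in which the tool goes at most 41.7 mm and 7.16 degrees, less where a joint would pass 70% of its speed; a pose out of reach is approached as far as the arm can. A call with a gripper value outside its range is refused whole. "grip" is the opening, from 0 (shut) to 1 (fully open), set as the call begins (left out, the last holds). The fingers move at their own pace and stop on an object; "force" is the grip in N (left out, the last holds). Time passes only in rows, so rows that repeat a pose let the fingers close. It gives the time, the measured TCP pose, the force, the opening and the grip force at its end, in the units of the state.
- manip.read_state(): the state, without advancing time (a new reading comes with each control period).
- vision.camera(name): name is "scene" or "top"; returns a dict with "color" (384x512x3 uint8, red, green, blue), "intrinsics" (3x3 intrinsics, pixels), "R" (3x3) and "t" (3): a world point X has camera coordinates R X + t. Camera axes: x right, y down, z forward; pixel columns grow to the right and rows downward; lengths in m; the calibration is good to about 2 mm. A picture is of the moment at which its call begins. There is no depth.
- manip.job_done(): hands the job in; it is judged then, once.
The state is a dict: "time": time; "q": joint angles; "joint_vel": joint speeds; "joint_torque": joint torques, N m; "ee_pos": TCP position; "tcp_rot": TCP orientation; "force": force on the tool from outside, world axes, zero at the start; "torque": the same for the moment, N m; "width": finger opening in m; "grasp_force": force on a finger pad.
Only numpy, scipy, OpenCV 4.12 (cv2) and the standard library are available. Lean on these libraries where they do the work, as an engineer would, in place of code of your own. Each camera call takes 0.05 s, during which the arm holds its last target. There are 200 camera calls.

## Working session

There is one attempt and no reset: what is moved stays moved. The work goes in short steps, Python scripts to look and compute and a tool call to move; the robot and the scene stay as the last step left them, time stands still between calls to the robot, and variables do not carry over. Pictures are saved under pics/ and viewed, at most 10 in all, crops included, and the job is handed in when it is done.

Besides the shell and the picture viewer there is one more tool, called after "Emit:" as name(argument=value, ...) on one line, values as JSON. apply_moves: Moves the arm, as the interface text tells. Its arguments: {"type":"object","properties":{"moves":{"type":"array","items":{"type":"array","items":{"type":"number"}}},"grip":{"type":"number"},"force":{"type":"number"}},"required":["moves"]}

```bash
mkdir -p pics; python3 - <<'E'
from cell import manip, vision
import cv2,pickle
s=manip.read_state();print(s)
for n in("scene","top"):
    c=vision.camera(n);cv2.imwrite(f"pics/{n}0.png",c["color"][:,:,::-1]);pickle.dump(c,open(f"{n}0.pkl","wb"))
    print(c["intrinsics"],c["R"],c["t"])
E
```

```text
{'time': 0.0, 'q': array([-1.23761502,  0.43523656,  0.02496695,  1.57410038, -0.01161505,
        1.13398077, -0.07515142]), 'joint_vel': array([-0.00032252,  0.00098604,  0.00032144, -0.00166138,  0.00125183,
        0.00075226, -0.00032958]), 'joint_torque': array([-3.78285665e-05, -6.67839932e+01,  9.84989852e-01, -3.14459181e+01,
       -6.05586707e-02,  4.22188395e-02,  1.46982552e-04]), 'ee_pos': array([0.26365335, 0.56610537, 0.22593519]), 'tcp_rot': array([-1.07882590e-04,  2.16230207e-01,  9.76342088e-01, -7.82574121e-04]), 'force': array([ 0.38422023, -0.01331833,  0.00188244]), 'torque': array([-0.0537209 , -0.00437829, -0.01224584]), 'grasp_force': 0.0, 'width': 0.09156613131562791}
[[379.14401316   0.         257.21388072]
 [  0.         379.14401316 193.48764325]
 [  0.           0.           1.        ]] [[-0.24708956  0.96895826  0.00816338]
 [ 0.72271923  0.18989599 -0.66454227]
 [-0.64546391 -0.15830163 -0.74720608]] [ 0.06180424 -0.31537003  1.66797065]
[[477.35735873   0.         246.30552658]
 [  0.         477.35735873 193.04379092]
 [  0.           0.           1.        ]] [[-0.02661214 -0.99953656 -0.01478055]
 [-0.9928163   0.02815284 -0.11628932]
 [ 0.11665154  0.01157966 -0.9931054 ]] [0.09513146 0.56745631 1.54861727]
```

View pics/scene0.png

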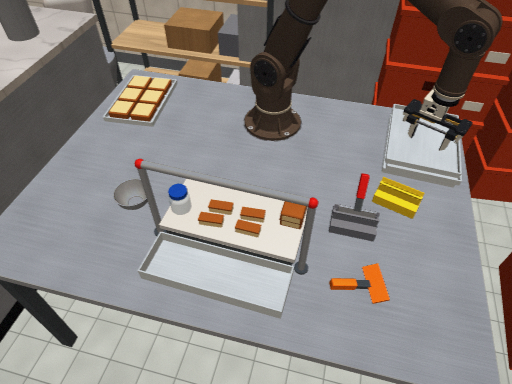

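View pics/top0.png

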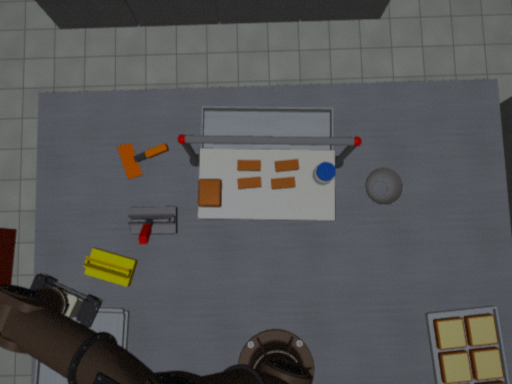

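The red-handled scraper is at scene (361,195) / top (147,228), in the grey stand at scene (355,220) / top (153,220). Look-alikes are the orange scraper at scene (360,284) / top (140,158), the yellow stand at scene (398,197) / top (110,267), and the red rail end caps. I choose the red handle in the grey stand and will check it in a crop.

```bash
cat > h.py <<'E'
import numpy as np,cv2,pickle
def ray(c,p):
    d=c["R"].T@np.linalg.solve(c["intrinsics"],[p[0],p[1],1]);return -c["R"].T@c["t"],d
def plane(c,p,z):
    o,d=ray(c,p);return o+d*(z-o[2])/d[2]
def tri(a,pa,b,pb):
    o1,d1=ray(a,pa);o2,d2=ray(b,pb)
    s=np.linalg.lstsq(np.c_[d1,-d2],o2-o1,rcond=None)[0]
    x,y=o1+d1*s[0],o2+d2*s[1];return (x+y)/2,np.linalg.norm(x-y)
def proj(c,X):
    q=c["intrinsics"]@(c["R"]@np.asarray(X)+c["t"]);return q[:2]/q[2]
def mask(c,lo,hi):
    return cv2.inRange(cv2.cvtColor(c["color"],cv2.COLOR_RGB2HSV),lo,hi)
def blobs(m,amin=15):
    cs,_=cv2.findContours(m,cv2.RETR_EXTERNAL,cv2.CHAIN_APPROX_NONE)
    return [k for k in cs if cv2.contourArea(k)>amin]
E
python3 - <<'E'
from h import *
T=pickle.load(open("top0.pkl","rb"));S=pickle.load(open("scene0.pkl","rb"))
for n,c in(("S",S),("T",T)):
    print(n)
    for k,(lo,hi) in dict(red=((0,200,90),(4,255,255)),red2=((174,180,90),(180,255,255)),brown=((5,120,70),(14,235,220)),white=((0,0,175),(180,40,255))).items():
        for b in blobs(mask(c,lo,hi)):
            r=cv2.minAreaRect(b);M=cv2.moments(b)
            if n=="S" and r[0][1]<130 or n=='T' and r[0][1]>300:continue
            print(k,cv2.contourArea(b),np.round([M['m10']/M['m00'],M['m01']/M['m00']],1),np.round(r[0],1),np.round(r[1],1),round(r[2],1))
print(T["color"][185,260],T["color"][183,250],T["color"][230,145],S["color"][215,240])
a=cv2.resize(S["color"][160:250,315:435],None,fx=5,fy=5,interpolation=3)[:,:,::-1]
cv2.imwrite("pics/crop1.png",a)
E
```

```text
S
red 55.0 [312.5 202.6] [312.5 202.5] [9. 7.] 90.0
red 155.5 [362.4 185.8] [362.3 185.7] [ 7.6 24.5] 13.0
red 30.5 [137.6 162.9] [137.5 162.9] [5.3 9.2] 14.0
brown 156.5 [506.9 294.8] [506.  300.5] [33. 10.] 90.0
brown 28.5 [340.6 287.2] [343.  283.5] [11. 28.] 90.0
brown 166.0 [505.7 267.8] [505.  267.5] [29. 12.] 90.0
brown 203.5 [247.6 226.3] [247.6 226.3] [24.5  9.5] 14.0
brown 193.5 [210.4 217.5] [210.4 217.4] [24.3  9.5] 8.1
brown 184.0 [252.4 212.3] [252.2 212.3] [23.8  9.1] 8.1
brown 314.0 [293.1 210.7] [292.1 214.5] [23.2 23.5] 13.0
brown 179.5 [220.6 204.9] [220.3 204.8] [23.8  9. ] 9.5
white 26.0 [179.8 381.8] [182. 381.] [16.  4.] -0.0
white 40.5 [ 31.3 381.5] [ 33.5 381. ] [ 4. 19.] 90.0
white 122.5 [371.7 380.4] [377.5 379. ] [ 8. 33.] 90.0
white 268.0 [301.5 378.7] [304.5 377. ] [12. 35.] 90.0
white 303.0 [153.3 378.3] [155.  376.5] [13. 36.] 90.0
white 213.0 [  9.9 378. ] [ 12.  376.5] [13. 24.] 90.0
white 396.5 [341.3 375.7] [342.  376.2] [36.2 13.2] 14.6
white 584.0 [267.1 374.4] [268.2 376.3] [34.4 22.3] 14.0
white 614.0 [119.8 373.8] [120.1 375.8] [35.4 24.5] 15.
[... 1385 characters left out ...]
235.1 218.9] [233.6 215.9] [140.4  54.4] 14.5
white 98.5 [424.2 171.8] [424.  171.9] [75.6  5.6] 9.1
white 25.0 [460.  157.9] [460.  156.5] [ 2. 33.] 0.0
white 2379.0 [419.5 145.7] [424.6 137.9] [77.5 55. ] 11.8
T
red 97.5 [143.3 234.6] [143.2 233.9] [ 7.6 18.9] 7.1
red 30.5 [357.2 140.7] [357.5 141. ] [8. 5.] 90.0
red 27.5 [181.  138.7] [180.7 138.7] [7.5 5.5] 81.9
brown 536.5 [209.3 191.9] [209. 192.] [26. 22.] 90.0
brown 190.5 [282.7 182.6] [282.7 182.6] [ 9.6 23.1] 84.3
brown 192.0 [249.  182.3] [249.  182.3] [ 9.7 22.7] 84.8
brown 193.0 [286.4 165. ] [286.4 164.9] [ 9.7 23.1] 84.8
brown 178.5 [248.6 164.8] [249.  164.5] [ 9. 22.] 90.0
[123  75  41] [122  71  31] [96  9  6] [151 118  92]
```

View pics/crop1.png

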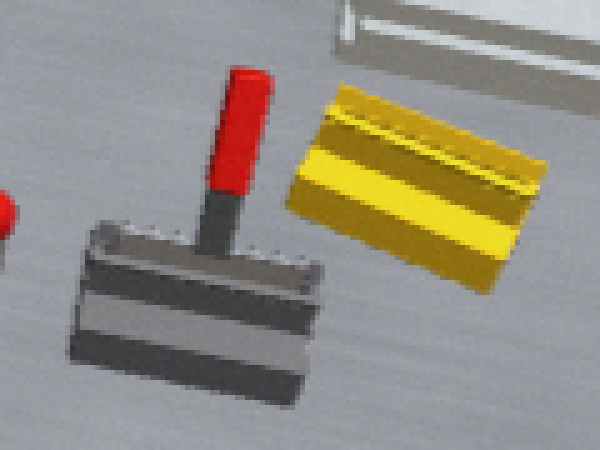

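The crop shows the red handle on a dark neck in the grey stand, with the yellow stand beside it and the orange scraper elsewhere, so the choice holds. Next I measure.

```bash
python3 - <<'E'
from h import *
T=pickle.load(open("top0.pkl","rb"));S=pickle.load(open("scene0.pkl","rb"))
np.set_printoptions(precision=4,suppress=True)
caps=[((181,138.7),(312.5,202.6)),((357.3,140.7),(137.8,163))]
P=[tri(T,a,S,b) for a,b in caps];print("caps",P)
v=P[0][0]-P[1][0];print("len",np.linalg.norm(v),"yaw",np.degrees(np.arctan2(-v[0],v[1])))
# board
hsv=cv2.cvtColor(T["color"],cv2.COLOR_RGB2HSV)
m=cv2.inRange(hsv,(0,0,125),(180,45,255));m[:145]=0;m[240:]=0;m[:,:190]=0;m[:,345:]=0
b=max(blobs(m),key=cv2.contourArea);h=cv2.convexHull(b)
r=cv2.approxPolyDP(h,4,True)[:,0];print("board px",r.tolist());print([plane(T,p,.08)[:2] for p in r])
# rusks T
for p in [(282.7,182.6),(249,182.3),(286.4,165),(248.8,164.8)]: print("rusk",plane(T,p,.104)[:2])
print("loaf",plane(T,(209.3,191.9),.14)[:2]) 
print("S rusks",[plane(S,p,.104)[:2] for p in [(247.6,226.3),(210.4,217.5),(252.4,212.3),(220.6,204.9)]])
# red handle
for n,c,w in(("T",T,(120,215,175,255)),("S",S,(345,165,380,210))):
    m=mask(c,(0,150,50),(5,255,255))|mask(c,(172,150,50),(180,255,255))
    k=np.zeros_like(m);k[w[1]:w[3],w[0]:w[2]]=m[w[1]:w[3],w[0]:w[2]]
    b=max(blobs(k),key=cv2.contourArea);r=cv2.minAreaRect(b);M=cv2.moments(b)
    print(n,r,M['m10']/M['m00'],M['m01']/M['m00'],cv2.boxPoints(r).tolist())
    print("hull",cv2.approxPolyDP(b,1.2,True)[:,0].tolist())
# stand grey in T
a=cv2.resize(T["color"][195:250,115:195],None,fx=9,fy=9,interpolation=3)[:,:,::-1]
cv2.imwrite("pics/crop2.png",a)
E
```

```text
caps [(array([0.6927, 0.2524, 0.3168]), np.float64(0.00011865118076615918)), (array([ 0.6725, -0.2318,  0.3159]), np.float64(0.0010656827020387293))]
len 0.4845808555433234 yaw -2.3906686547920892
board px [[334, 151], [334, 219], [198, 217], [204, 145]]
[array([ 0.6936, -0.2089]), array([ 0.4732, -0.1984]), array([0.4916, 0.2357]), array([0.726 , 0.2127])]
rusk [ 0.5917 -0.0376]
rusk [0.5957 0.0692]
rusk [ 0.6479 -0.0514]
rusk [0.652  0.0683]
loaf [0.5642 0.1927]
S rusks [array([0.652 , 0.0713]), array([ 0.6484, -0.0496]), array([0.5952, 0.0715]), array([ 0.5917, -0.0348])]
T ((144.4174346923828, 233.2752685546875), (9.386698722839355, 21.742658615112305), 16.699241638183594) 144.49735449735448 233.45079365079366 [[136.7981719970703, 242.33949279785156], [143.04588317871094, 221.51380920410156], [152.0366973876953, 224.21104431152344], [145.7889862060547, 245.03672790527344]]
hull [[150, 224], [147, 223], [143, 225], [139, 235], [139, 243], [146, 243], [150, 231]]
S ((362.35736083984375, 185.7311553955078), (8.359935760498047, 24.965286254882812), 13.240520477294922) 362.41120607787275 185.74453941120606 [[355.42950439453125, 196.92459106445312], [361.14752197265625, 172.62295532226562], [369.28521728515625, 174.5377197265625], [363.56719970703125, 198.83935546875]]
hull [[367, 174], [361, 174], [357, 197], [364, 197], [368, 180]]
```

View pics/crop2.png

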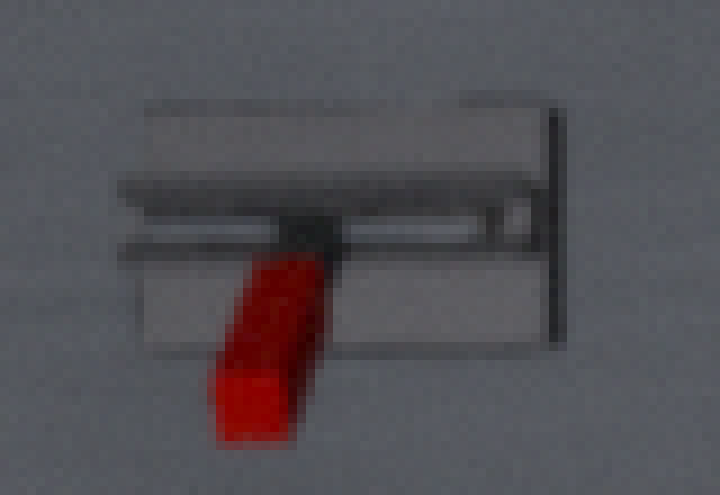

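Emit:
apply_moves(moves=[[0,0,-150,0],[0,0,-150,0],[-540,-370,-370,-23],[-540,-370,-370,-23]], grip=1)

```text
time: 0.43
ee_pos: [0.3015, 0.5021, 0.345]
tcp_rot: [0.0, 0.088, 0.996, 0.001]
force: [0.7, -0.2, -0.6]
width: 0.0918
grasp_force: 0.0
```

Emit:
apply_moves(moves=[[0,0,0,0],[0,0,0,0]])

```text
time: 0.6
ee_pos: [0.305, 0.4992, 0.3449]
tcp_rot: [0.001, 0.095, 0.995, 0.001]
force: [-1.0, -0.2, -0.4]
width: 0.0916
grasp_force: 0.0
```

```bash
python3 - <<'E'
from h import *
np.set_printoptions(precision=4,suppress=True)
T=pickle.load(open("top0.pkl","rb"));S=pickle.load(open("scene0.pkl","rb"))
print("handle ctr",tri(T,(144.9,234),S,(362.4,185.7)),"top",tri(T,(142.5,239.5),S,(365.2,173.6)),"bot",tri(T,(147.6,223.5),S,(359.5,197.9)))
print("centroid tri",tri(T,(144.45,233.4),S,(362.4,185.75)))
print("T right base",plane(T,(177.5,207.4),0),plane(T,(177.5,232.8),0))
print("S front base",plane(S,(329,232),0),plane(S,(374,241),0))
# rows of top crop: slot edges
g=cv2.cvtColor(T["color"],cv2.COLOR_RGB2GRAY)
for x in (132,136,140,158,162,166): print(x,g[203:238,x].tolist())
print(-S["R"].T@S["t"],-T["R"].T@T["t"])
E
```

```text
handle ctr (array([0.4391, 0.3915, 0.1522]), np.float64(0.0028079130294449777)) top (array([0.4216, 0.3906, 0.1896]), np.float64(0.003652680010633279)) bot (array([0.4722, 0.389 , 0.129 ]), np.float64(0.004043498847839446))
centroid tri (array([0.4409, 0.3919, 0.154 ]), np.float64(0.001613949118755299))
T right base [0.5316 0.3138 0.    ] [0.4459 0.3146 0.    ]
S front base [0.5312 0.3207 0.    ] [0.5301 0.4692 0.    ]
132 [87, 86, 86, 81, 77, 86, 88, 89, 87, 84, 83, 77, 63, 58, 55, 52, 65, 82, 77, 56, 62, 76, 84, 88, 88, 91, 90, 89, 92, 88, 81, 76, 85, 85, 85]
136 [88, 88, 86, 78, 79, 88, 88, 87, 89, 88, 86, 78, 68, 61, 57, 54, 67, 84, 76, 56, 64, 79, 86, 90, 92, 91, 91, 92, 91, 91, 78, 73, 84, 84, 86]
140 [86, 88, 88, 81, 80, 87, 87, 85, 89, 87, 85, 74, 67, 59, 59, 52, 68, 84, 71, 49, 61, 78, 84, 88, 90, 86, 82, 77, 63, 52, 39, 33, 28, 40, 42]
158 [88, 89, 89, 87, 87, 87, 88, 89, 89, 89, 83, 73, 64, 54, 53, 55, 75, 89, 73, 56, 67, 82, 90, 93, 91, 92, 91, 94, 95, 89, 74, 71, 86, 89, 88]
162 [89, 89, 91, 90, 88, 86, 89, 89, 89, 91, 82, 72, 59, 56, 53, 60, 77, 92, 80, 57, 67, 79, 89, 93, 93, 92, 91, 92, 93, 89, 77, 74, 86, 87, 89]
166 [90, 88, 82, 76, 84, 86, 89, 89, 87, 90, 79, 72, 63, 58, 57, 65, 82, 92, 78, 55, 67, 83, 90, 93, 93, 94, 95, 94, 92, 92, 79, 75, 85, 87, 89]
[1.3198 0.264  1.0362] [0.3853 0.0612 1.6053]
```

Emit:
apply_moves(moves=[[-390,-435,-250,-11],[-390,-435,-250,-11],[-390,-435,-250,-11],[-390,-435,-250,-11],[-390,-435,-250,-11],[-390,-435,-250,-11],[-390,-435,-250,-11],[-390,-435,-250,-11]])

```text
time: 1.27
ee_pos: [0.4617, 0.2382, 0.4746]
tcp_rot: [-0.001, -0.003, 1.0, -0.0]
force: [1.2, 0.3, -0.1]
width: 0.0922
grasp_force: 0.0
```

```bash
python3 - <<'E'
from cell import manip
import numpy as np
np.set_printoptions(precision=4,suppress=True)
s=manip.read_state();print(s["time"],s["q"],s["ee_pos"],s["tcp_rot"])
E
```

```text
1.2667 [-0.7093  0.1561  0.1608  1.3659 -0.0253  1.6227  1.0254] [0.4617 0.2382 0.4746] [-0.0006 -0.0032  1.     -0.0001]
```

Emit:
apply_moves(moves=[[-200,-240,-170,0],[-200,-240,-170,0],[-200,-240,-170,0],[-200,-240,-170,0],[-200,-240,-170,0],[-200,-240,-170,0],[-200,-240,-170,0],[-200,-240,-170,0]])

```text
time: 1.93
ee_pos: [0.6355, 0.0178, 0.5987]
tcp_rot: [0.016, -0.002, 1.0, 0.0]
force: [-0.7, -0.2, -0.4]
width: 0.0917
grasp_force: 0.0
```

Emit:
apply_moves(moves=[[-200,-20,-200,0],[-200,-20,-200,0],[-200,-20,-200,0],[-200,-20,-200,0],[-200,-20,-200,0],[-200,-20,-200,0]])

```text
time: 2.43
ee_pos: [0.6842, 0.0147, 0.6403]
tcp_rot: [0.089, -0.004, 0.996, 0.003]
force: [0.6, 0.6, 0.3]
width: 0.0918
grasp_force: 0.0
```

```bash
cat >s.py <<'E'
from cell import manip
import numpy as np
from scipy.spatial.transform import Rotation as R
np.set_printoptions(precision=4,suppress=True)
s=manip.read_state();print(s["time"],s["q"],s["ee_pos"],s["tcp_rot"])
print(R.from_quat(s["tcp_rot"],scalar_first=True).as_matrix())
E
python3 s.py
```

```text
2.4333 [-0.0565  0.4978 -0.1582  0.4688  0.1123  2.0013  1.4448] [0.6842 0.0147 0.6403] [ 0.0888 -0.0035  0.996   0.003 ]
[[-0.9842 -0.0076  0.1768]
 [-0.0065  1.      0.0067]
 [-0.1769  0.0054 -0.9842]]
```

Emit:
apply_moves(moves=[[0,0,0,0],[0,0,0,0]])

```text
time: 2.6
ee_pos: [0.6817, 0.016, 0.6474]
tcp_rot: [0.094, -0.006, 0.996, 0.005]
force: [-0.6, 0.1, -0.4]
width: 0.0919
grasp_force: 0.0
```

Emit:
apply_moves(moves=[[100,0,100,0],[100,0,100,0],[100,0,100,0]])

```text
time: 2.85
ee_pos: [0.6304, 0.0132, 0.566]
tcp_rot: [0.092, -0.003, 0.996, 0.004]
force: [0.7, 0.2, 1.2]
width: 0.092
grasp_force: 0.0
```

```bash
python3 s.py
```

```text
2.85 [ 0.01    0.2829 -0.193   0.9996  0.0775  1.6802  1.4214] [0.6304 0.0132 0.566 ] [ 0.0921 -0.0028  0.9957  0.0037]
[[-0.983  -0.0062  0.1834]
 [-0.0049  1.      0.0078]
 [-0.1835  0.0068 -0.983 ]]
```

Emit:
apply_moves(moves=[[-300,0,-250,0],[-300,0,-250,0],[-300,0,-250,0],[-300,0,-250,0],[-300,0,-250,0],[-300,0,-250,0],[-300,0,-250,0],[-300,0,-250,0]])

```text
time: 3.52
ee_pos: [0.722, 0.0097, 0.6465]
tcp_rot: [0.114, -0.004, 0.993, 0.004]
force: [-0.2, 0.2, -0.4]
width: 0.0918
grasp_force: 0.0
```

Emit:
apply_moves(moves=[[-300,0,-250,0],[-300,0,-250,0],[-300,0,-250,0],[-300,0,-250,0]])

```text
time: 3.85
ee_pos: [0.7395, 0.0084, 0.6574]
tcp_rot: [0.137, -0.004, 0.991, 0.005]
force: [-0.7, -0.4, -0.8]
width: 0.0922
grasp_force: 0.0
```

```bash
python3 s.py
```

```text
3.85 [-0.1644  0.6002  0.417   0.2812 -0.312   2.0022  1.5587] [0.7395 0.0084 0.6574] [ 0.1373 -0.0037  0.9905  0.0046]
[[-0.9623 -0.0086  0.272 ]
 [-0.0061  0.9999  0.0102]
 [-0.2721  0.0082 -0.9622]]
```

Emit:
apply_moves(moves=[[-60,0,-300,0],[-60,0,-300,0],[-60,0,-300,0],[-60,0,-300,0],[-60,0,-300,0],[-60,0,-300,0],[-60,0,-300,0],[-60,0,-300,0]])

```text
time: 4.52
ee_pos: [0.6492, 0.0066, 0.7286]
tcp_rot: [0.161, -0.004, 0.987, 0.004]
force: [0.4, 0.3, -0.2]
width: 0.0917
grasp_force: 0.0
```

```bash
python3 s.py
```

```text
4.5167 [-0.2317  0.4049  0.3872  0.4283 -0.2112  2.002   1.5605] [0.6492 0.0066 0.7286] [ 0.1607 -0.0038  0.987   0.0044]
[[-0.9483 -0.0089  0.3172]
 [-0.0061  0.9999  0.0099]
 [-0.3173  0.0074 -0.9483]]
```

Emit:
apply_moves(moves=[[-150,0,-300,0],[-150,0,-300,0],[-150,0,-300,0],[-150,0,-300,0],[-150,0,-300,0],[-150,0,-300,0],[-150,0,-300,0],[-150,0,-300,0]])

```text
time: 5.18
ee_pos: [0.6151, 0.0054, 0.7632]
tcp_rot: [0.184, -0.004, 0.983, 0.005]
force: [0.1, -0.6, -0.6]
width: 0.0915
grasp_force: 0.0
```

Emit:
apply_moves(moves=[[-150,0,-300,0],[-150,0,-300,0],[-150,0,-300,0],[-150,0,-300,0],[-150,0,-300,0],[-150,0,-300,0],[-150,0,-300,0],[-150,0,-300,0]])

```text
time: 5.85
ee_pos: [0.5824, 0.0042, 0.7945]
tcp_rot: [0.208, -0.004, 0.978, 0.005]
force: [-0.4, -0.6, 0.2]
width: 0.0918
grasp_force: 0.0
```

```bash
python3 s.py
```

```text
5.85 [-0.327   0.2682  0.4637  0.4721 -0.1862  2.002   1.5608] [0.5824 0.0042 0.7945] [ 0.2077 -0.0036  0.9782  0.0048]
[[-0.9137 -0.0091  0.4062]
 [-0.0051  0.9999  0.0109]
 [-0.4063  0.0078 -0.9137]]
```

Emit:
apply_moves(moves=[[-150,0,-300,0],[-150,0,-300,0],[-150,0,-300,0],[-150,0,-300,0],[-150,0,-300,0],[-150,0,-300,0],[-150,0,-300,0],[-150,0,-300,0]])

```text
time: 6.52
ee_pos: [0.5508, 0.0031, 0.8231]
tcp_rot: [0.231, -0.004, 0.973, 0.005]
force: [-0.6, 0.9, 0.4]
width: 0.0924
grasp_force: 0.0
```

Emit:
apply_moves(moves=[[-150,0,-300,0],[-150,0,-300,0],[-150,0,-300,0],[-150,0,-300,0],[-150,0,-300,0],[-150,0,-300,0],[-150,0,-300,0],[-150,0,-300,0]])

```text
time: 7.18
ee_pos: [0.5197, 0.002, 0.8495]
tcp_rot: [0.254, -0.004, 0.967, 0.005]
force: [-1.0, 0.1, 0.0]
width: 0.092
grasp_force: 0.0
```

```bash
python3 s.py
```

```text
7.1833 [-0.5328  0.1474  0.645   0.5015 -0.1561  2.002   1.559 ] [0.5197 0.002  0.8495] [ 0.2544 -0.0036  0.9671  0.0053]
[[-0.8705 -0.0096  0.4921]
 [-0.0042  0.9999  0.0121]
 [-0.4922  0.0085 -0.8705]]
```

Emit:
apply_moves(moves=[[410,384,470,0],[410,384,470,0],[410,384,470,0],[410,384,470,0],[410,384,470,0],[410,384,470,0],[410,384,470,0],[410,384,470,0]])

```text
time: 7.85
ee_pos: [0.4652, 0.1623, 0.599]
tcp_rot: [0.255, -0.004, 0.967, 0.005]
force: [0.2, -0.2, 0.7]
width: 0.0919
grasp_force: 0.0
```

```bash
cat >g.py <<'E'
# python3 g.py x y z : shift in tool axes (mm) from the measured TCP to a world TCP target
import sys,numpy as np
from s import s,R
m=R.from_quat(s["tcp_rot"],scalar_first=True)
print("shift",1000*m.inv().apply(np.array(sys.argv[1:4],float)-s["ee_pos"]))
E
python3 g.py .391 .39 .242
```

```text
7.85 [-0.9555 -0.1995  0.2049  1.5223  0.376   1.4204  0.8506] [0.4652 0.1623 0.599 ] [ 0.2547 -0.004   0.967   0.0055]
[[-0.8702 -0.0106  0.4926]
 [-0.005   0.9999  0.0126]
 [-0.4926  0.0085 -0.8702]]
shift [239.2459 225.4116 276.966 ]
```

Emit:
apply_moves(moves=[[230,217,266,0],[230,217,266,0],[230,217,266,0],[230,217,266,0],[230,217,266,0],[230,217,266,0],[230,217,266,0],[230,217,266,0]])

```text
time: 8.52
ee_pos: [0.4081, 0.3388, 0.3224]
tcp_rot: [0.254, -0.004, 0.967, 0.005]
force: [1.3, 0.1, 0.8]
width: 0.0917
grasp_force: 0.0
```

Emit:
apply_moves(moves=[[0,0,0,0],[0,0,0,0]])

```text
time: 8.68
ee_pos: [0.4078, 0.3382, 0.3219]
tcp_rot: [0.253, -0.005, 0.967, 0.003]
force: [0.2, -0.4, 0.7]
width: 0.0918
grasp_force: 0.0
```

```bash
python3 g.py .391 .39 .242
```

```text
8.6833 [-1.0625  0.0298 -0.0477  1.988   0.5656  0.9519  0.1773] [0.4078 0.3382 0.3219] [ 0.2534 -0.0052  0.9673  0.0032]
[[-0.8715 -0.0118  0.4903]
 [-0.0085  0.9999  0.0088]
 [-0.4903  0.0035 -0.8715]]
shift [53.3857 51.6655 61.8235]
```

Emit:
apply_moves(moves=[[53,52,62,0],[53,52,62,0],[53,52,62,0],[53,52,62,0]])

```text
time: 9.02
ee_pos: [0.3922, 0.3913, 0.2432]
tcp_rot: [0.254, -0.005, 0.967, 0.004]
force: [0.2, 0.4, -0.6]
width: 0.092
grasp_force: 0.0
```

```bash
python3 g.py .450 .392 .137; python3 - <<'E'
from h import *
from cell import vision
S=vision.camera("scene");T=vision.camera("top")
a=cv2.resize(S["color"][110:250,315:435],None,fx=3,fy=4,interpolation=3);b=cv2.resize(T["color"][180:280,80:200],None,fx=3,fy=3,interpolation=3)
b=cv2.copyMakeBorder(b,0,a.shape[0]-b.shape[0],0,0,0)
cv2.imwrite("pics/c3.png",np.hstack([a,b])[:,:,::-1])
E
```

```text
9.0167 [-1.1265  0.1749 -0.0784  2.0365  0.6758  0.8423 -0.0598] [0.3922 0.3913 0.2432] [ 0.2541 -0.0045  0.9672  0.0043]
[[-0.8708 -0.0109  0.4915]
 [-0.0066  0.9999  0.0106]
 [-0.4915  0.006  -0.8708]]
shift [  1.8743  -0.6167 120.8397]
```

View pics/c3.png

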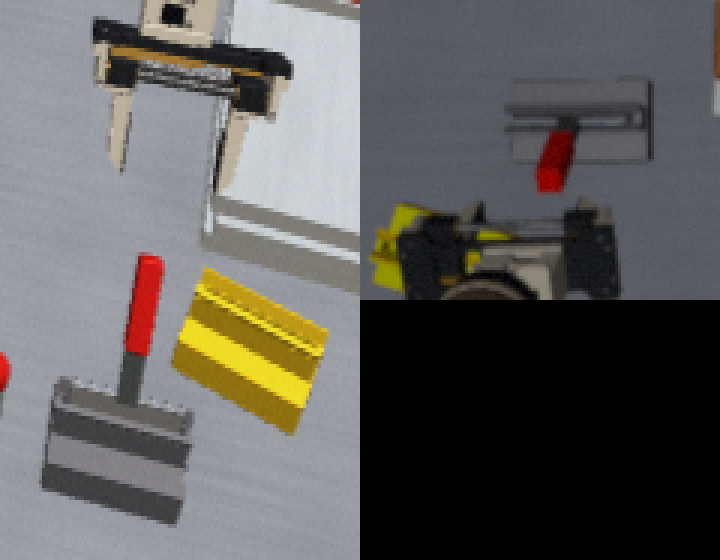

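The fingers straddle the red handle (left panel, handle at (143,305)) and line up with it, so I advance and grip.

Emit:
apply_moves(moves=[[2,0,40,0],[2,0,80,0],[2,0,105,0],[2,0,121,0],[2,0,121,0],[2,0,121,0]])

```text
time: 9.62
ee_pos: [0.4521, 0.3915, 0.1401]
tcp_rot: [0.256, -0.002, 0.967, 0.005]
force: [0.5, 0.6, 0.3]
width: 0.0921
grasp_force: 0.0
```

Emit:
apply_moves(moves=[[0,0,0,0],[0,0,0,0],[0,0,0,0],[0,0,0,0],[0,0,0,0],[0,0,0,0],[0,0,0,0],[0,0,0,0]], grip=0, force=50)

```text
time: 10.28
ee_pos: [0.4506, 0.3923, 0.1384]
tcp_rot: [0.255, -0.003, 0.967, 0.005]
force: [-0.4, -0.2, -0.3]
width: 0.0433
grasp_force: 0.0
```

```bash
python3 g.py .450 .392 .137
```

```text
10.2833 [-1.0856  0.3651  0.0085  2.096   0.8699  0.5904 -0.2164] [0.4506 0.3923 0.1384] [ 0.2546 -0.0035  0.967   0.0053]
[[-0.8703 -0.0094  0.4924]
 [-0.004   0.9999  0.012 ]
 [-0.4925  0.0084 -0.8703]]
shift [ 1.2189 -0.3234  0.9201]
```

Emit:
apply_moves(moves=[[0,0,0,0],[0,0,0,0],[0,0,0,0],[0,0,0,0],[0,0,0,0]])

```text
time: 10.7
ee_pos: [0.4508, 0.3915, 0.1382]
tcp_rot: [0.255, -0.003, 0.967, 0.005]
force: [-1.1, -1.7, -0.1]
width: 0.0256
grasp_force: 49.7
```

```bash
python3 g.py .4506 .3923 .2384
```

```text
10.7 [-1.0853  0.3652  0.0089  2.0965  0.8697  0.591  -0.2167] [0.4508 0.3915 0.1382] [ 0.2546 -0.0029  0.967   0.0047]
[[-0.8704 -0.008   0.4923]
 [-0.0033  0.9999  0.0105]
 [-0.4924  0.0075 -0.8704]]
shift [-49.2208   1.5787 -87.2997]
```

Emit:
apply_moves(moves=[[-10,0,-17,0],[-20,0,-35,0],[-34,0,-61,0],[-49,1,-87,0],[-69,1,-122,0],[-69,1,-122,0],[-69,1,-122,0]])

```text
time: 11.28
ee_pos: [0.4512, 0.3934, 0.281]
tcp_rot: [0.256, -0.003, 0.967, 0.008]
force: [0.4, -0.4, -2.8]
width: 0.0257
grasp_force: 49.9
```

```bash
python3 g.py .510 .074 .278; python3 - <<'E'
from h import *
from cell import vision
S=vision.camera("scene");T=vision.camera("top")
pickle.dump((S,T),open("lift.pkl","wb"))
cv2.imwrite("pics/c4.png",np.vstack([cv2.resize(c["color"][r[0]:r[0]+110,r[1]:r[1]+160],None,fx=4,fy=2.7,interpolation=3) for c,r in((S,(110,300)),(T,(160,90)))])[:,:,::-1])
E
```

```text
11.2833 [-1.0209  0.1836 -0.0678  1.9207  0.6186  0.8643  0.1226] [0.4512 0.3934 0.281 ] [ 0.2558 -0.003   0.9667  0.0076]
[[-0.8691 -0.0097  0.4945]
 [-0.002   0.9999  0.0162]
 [-0.4946  0.0131 -0.869 ]]
shift [ -49.0113 -320.001    26.5669]
```

View pics/c4.png

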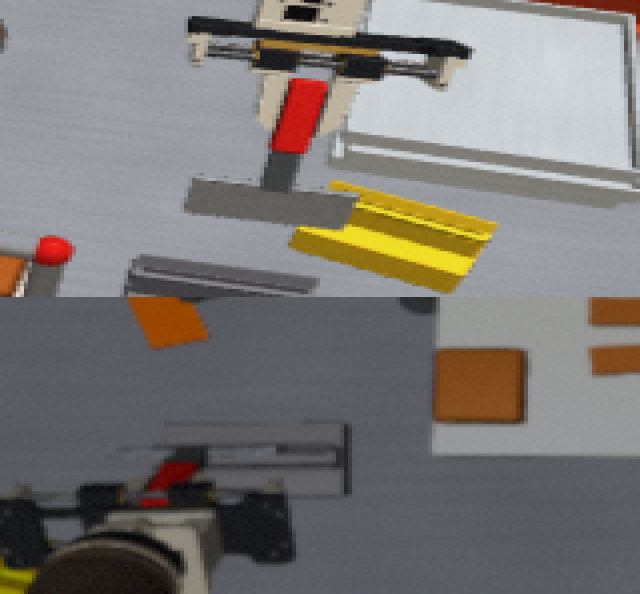

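The scraper is out of the slot and held, with its blade level at scene (346,188)–(388,194). I check the blade's offset from the TCP and move over the board behind the left rusk column.

```bash
python3 - <<'E'
from h import *
S,T=pickle.load(open("lift.pkl","rb"))
for z in (.173,.183): print(plane(S,(346.4,188.5),z),plane(S,(388.2,194.4),z))
E
```

```text
[0.48405654 0.34271955 0.173     ] [0.47612513 0.46875997 0.173     ]
[0.49373817 0.34180815 0.183     ] [0.48589864 0.46638848 0.183     ]
```

Emit:
apply_moves(moves=[[-49,-318,27,0],[-49,-318,27,0],[-49,-318,27,0],[-49,-318,27,0],[-49,-318,27,0],[-49,-318,27,0],[-49,-318,27,0],[-49,-318,27,0]])

```text
time: 12.05
ee_pos: [0.5083, 0.0705, 0.2745]
tcp_rot: [0.253, -0.003, 0.967, 0.004]
force: [-0.2, 0.4, -2.6]
width: 0.0258
grasp_force: 49.9
```

```bash
python3 g.py .510 .074 .183
```

```text
12.05 [-0.6407 -0.0766  0.2625  2.2142  0.3745  0.5467  0.9257] [0.5083 0.0705 0.2745] [ 0.2533 -0.0025  0.9674  0.004 ]
[[-0.8717 -0.007   0.4901]
 [-0.0029  1.      0.009 ]
 [-0.4901  0.0065 -0.8716]]
shift [43.3556  2.9281 80.5644]
```

Emit:
apply_moves(moves=[[20,2,36,0],[32,2,60,0],[43,3,80,0],[43,3,80,0],[43,3,80,0]])

```text
time: 12.47
ee_pos: [0.5099, 0.0777, 0.1836]
tcp_rot: [0.252, -0.004, 0.968, 0.004]
force: [0.4, -0.8, -1.9]
width: 0.0261
grasp_force: 49.9
```

```bash
python3 g.py .679 .067 .183; python3 - <<'E'
from h import *
from cell import vision
S=vision.camera("scene")
pickle.dump(S,open("low.pkl","wb"))
cv2.imwrite("pics/c5.png",cv2.resize(S["color"][140:260,150:330],None,fx=4.4,fy=4.4,interpolation=3)[:,:,::-1])
E
```

```text
12.4667 [-0.6346  0.0787  0.2738  2.3462  0.5612  0.2768  0.7045] [0.5099 0.0777 0.1836] [ 0.2523 -0.004   0.9676  0.0038]
[[-0.8726 -0.0097  0.4883]
 [-0.0059  0.9999  0.0094]
 [-0.4883  0.0053 -0.8726]]
shift [-147.1905  -12.363    83.0329]
```

View pics/c5.png

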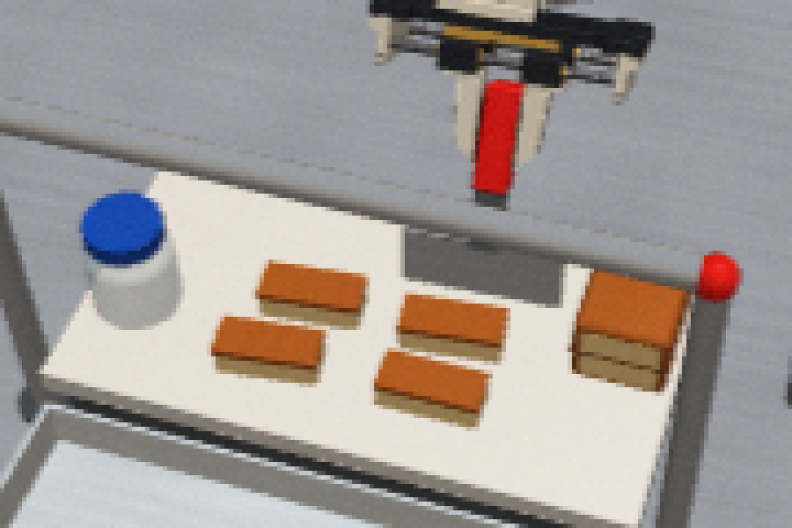

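The blade stands behind the left column, about 8 mm too far left (+y): bottom edge at crop (403,277)–(562,305), rusks at (453,325) and (432,385). I compute the offset.

```bash
python3 - <<'E'
from h import *
S=pickle.load(open("low.pkl","rb"))
print(plane(S,(241.6,203),.085),plane(S,(277.7,209.3),.085))
E
python3 g.py .508 .067 .183;python3 g.py .679 .060 .183
```

```text
[0.55162133 0.02326378 0.085     ] [0.54765683 0.14364536 0.085     ]
12.5167 [-0.6346  0.0769  0.2736  2.3443  0.5606  0.2772  0.705 ] [0.511  0.0783 0.1853] [ 0.2537 -0.0039  0.9673  0.0046]
[[-0.8712 -0.0098  0.4908]
 [-0.0051  0.9999  0.0108]
 [-0.4908  0.0069 -0.8712]]
shift [  3.8126 -11.254    0.3705]
12.5167 [-0.6346  0.0769  0.2736  2.3443  0.5606  0.2772  0.705 ] [0.511  0.0783 0.1853] [ 0.2537 -0.0039  0.9673  0.0046]
[[-0.8712 -0.0098  0.4908]
 [-0.0051  0.9999  0.0108]
 [-0.4908  0.0069 -0.8712]]
shift [-145.1316  -19.9257   84.218 ]
```

Emit:
apply_moves(moves=[[0,-9,0,0],[-17,-10,10,0],[-38,-12,22,0],[-60,-13,35,0],[-82,-14,48,0],[-104,-15,60,0],[-126,-16,73,0],[-146,-17,84,0]])

```text
time: 13.18
ee_pos: [0.6822, 0.0635, 0.1864]
tcp_rot: [0.256, -0.004, 0.967, 0.006]
force: [0.4, 0.1, -1.4]
width: 0.0255
grasp_force: 49.9
```

Emit:
apply_moves(moves=[[0,0,0,0],[0,0,0,0]])

```text
time: 13.35
ee_pos: [0.6814, 0.0631, 0.1859]
tcp_rot: [0.256, -0.003, 0.967, 0.006]
force: [-0.6, -0.0, -1.8]
width: 0.026
grasp_force: 49.9
```

```bash
python3 g.py .679 .062 .183; python3 - <<'E'
from h import *
from cell import vision
S=vision.camera("scene")
cv2.imwrite("pics/c6.png",cv2.resize(S["color"][140:310,130:330],None,fx=3.5,fy=3.5,interpolation=3)[:,:,::-1])
E
```

```text
13.35 [-0.3005  0.3363  0.0981  1.9852  0.1978  0.319   1.1893] [0.6814 0.0631 0.1859] [ 0.2555 -0.0032  0.9668  0.0056]
[[-0.8694 -0.0091  0.494 ]
 [-0.0034  0.9999  0.0124]
 [-0.4941  0.0091 -0.8694]]
shift [ 3.5392 -1.1201  1.3526]
```

View pics/c6.png

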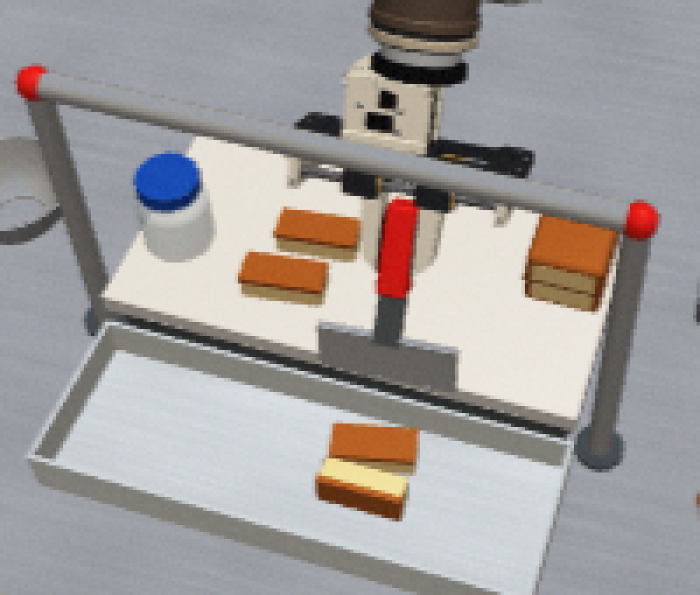

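Both left rusks lie in the pan (crop (373,447), (362,488)), and the hand is clear of the rail. Next is the right column.

Emit:
apply_moves(moves=[[34,2,-19,0],[68,4,-39,0],[102,6,-58,0],[136,7,-77,0],[153,8,-88,0],[153,-30,-88,0],[153,-69,-88,0],[153,-107,-88,0]])

```text
time: 14.07
ee_pos: [0.5023, 0.0005, 0.1849]
tcp_rot: [0.253, -0.006, 0.967, 0.007]
force: [-0.5, 0.1, -1.1]
width: 0.0259
grasp_force: 49.9
```

Emit:
apply_moves(moves=[[0,0,0,0],[0,0,0,0]])

```text
time: 14.23
ee_pos: [0.5027, -0.0013, 0.1846]
tcp_rot: [0.252, -0.002, 0.968, 0.006]
force: [-0.0, 0.0, -1.9]
width: 0.0259
grasp_force: 49.9
```

```bash
python3 g.py .505 -.046 .183;python3 g.py .678 -.053 .184; python3 - <<'E'
from h import *
from cell import vision
S=vision.camera("scene")
cv2.imwrite("pics/c7.png",cv2.resize(S["color"][140:260,150:330],None,fx=4.4,fy=4.4,interpolation=3)[:,:,::-1])
E
```

```text
14.2333 [-0.4561  0.0468  0.3263  2.3778  0.1756  0.2147  1.2795] [ 0.5027 -0.0013  0.1846] [ 0.2525 -0.0023  0.9676  0.0062]
[[-0.8725 -0.0077  0.4885]
 [-0.0014  0.9999  0.0132]
 [-0.4886  0.0109 -0.8725]]
shift [ -1.1682 -44.7575   1.9071]
14.2333 [-0.4561  0.0468  0.3263  2.3778  0.1756  0.2147  1.2795] [ 0.5027 -0.0013  0.1846] [ 0.2525 -0.0023  0.9676  0.0062]
[[-0.8725 -0.0077  0.4885]
 [-0.0014  0.9999  0.0132]
 [-0.4886  0.0109 -0.8725]]
shift [-152.5936  -53.0717   85.4549]
```

View pics/c7.png

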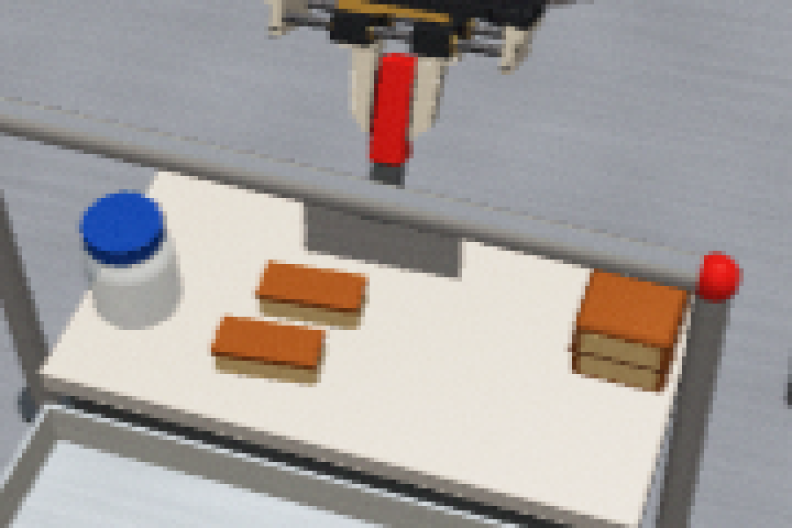

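Emit:
apply_moves(moves=[[0,-20,0,0],[0,-39,0,0],[-22,-40,13,0],[-48,-42,27,0],[-74,-43,42,0],[-100,-44,56,0],[-126,-46,71,0],[-153,-47,86,0]])

```text
time: 14.95
ee_pos: [0.6804, -0.0437, 0.1829]
tcp_rot: [0.252, -0.004, 0.968, 0.006]
force: [-0.0, -1.0, -1.6]
width: 0.0259
grasp_force: 49.9
```

Emit:
apply_moves(moves=[[0,0,0,0],[0,0,0,0]])

```text
time: 15.12
ee_pos: [0.6806, -0.0437, 0.1829]
tcp_rot: [0.252, -0.005, 0.968, 0.006]
force: [-0.7, 0.4, -1.5]
width: 0.0258
grasp_force: 49.9
```

```bash
python3 g.py .678 -.048 .184; python3 - <<'E'
from h import *
from cell import vision
S=vision.camera("scene")
cv2.imwrite("pics/c8.png",cv2.resize(S["color"][140:310,110:330],None,fx=3.5,fy=3.5,interpolation=3)[:,:,::-1])
E
```

```text
15.1167 [-0.168   0.3405  0.2037  1.9922 -0.2777  0.3158  1.8295] [ 0.6806 -0.0437  0.1829] [ 0.252  -0.0047  0.9677  0.0062]
[[-0.8729 -0.0122  0.4877]
 [-0.0059  0.9999  0.0144]
 [-0.4878  0.0097 -0.8729]]
shift [ 1.7506 -4.2996 -2.3171]
```

View pics/c8.png

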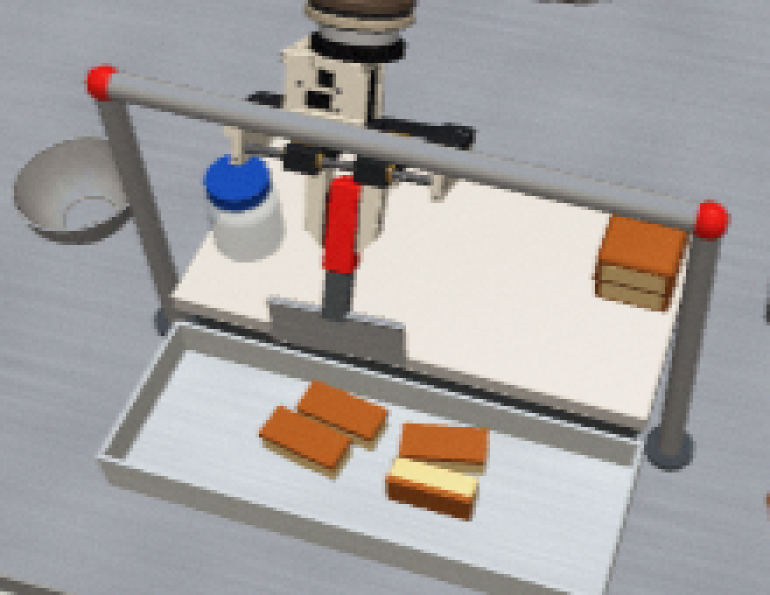

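All four rusks are in the pan, and the jar, loaf and bowl are unmoved. I now retreat, lift and return.

Emit:
apply_moves(moves=[[34,0,-19,0],[68,1,-38,0],[102,1,-57,0],[136,2,-76,0],[157,2,-88,0],[137,3,-122,0],[117,3,-157,0],[108,3,-175,0]])

```text
time: 15.83
ee_pos: [0.4993, -0.0451, 0.2872]
tcp_rot: [0.254, -0.004, 0.967, 0.006]
force: [2.3, 0.0, -1.3]
width: 0.0262
grasp_force: 49.9
```

```bash
python3 g.py .4508 .3915 .285
```

```text
15.8333 [-0.3672 -0.1263  0.3231  2.2176  0.0859  0.5307  1.4802] [ 0.4993 -0.0451  0.2872] [ 0.2542 -0.0039  0.9671  0.0063]
[[-0.8707 -0.0108  0.4917]
 [-0.0044  0.9999  0.0143]
 [-0.4918  0.0103 -0.8706]]
shift [ 41.3848 437.0037 -15.7101]
```

Emit:
apply_moves(moves=[[41,437,-16,0],[41,437,-16,0],[41,437,-16,0],[41,437,-16,0],[41,437,-16,0],[41,437,-16,0],[41,437,-16,0],[41,437,-16,0]])

```text
time: 16.5
ee_pos: [0.4621, 0.2837, 0.2822]
tcp_rot: [0.253, -0.004, 0.967, 0.006]
force: [1.3, -0.6, -2.5]
width: 0.0258
grasp_force: 49.9
```

```bash
python3 g.py .4508 .3915 .285
```

```text
16.5 [-0.6151  0.0707 -0.3165  2.0522  0.6094  0.7827  0.2638] [0.4621 0.2837 0.2822] [ 0.2531 -0.0038  0.9674  0.0061]
[[-0.8718 -0.0105  0.4897]
 [-0.0043  0.9999  0.0138]
 [-0.4898  0.0099 -0.8718]]
shift [  8.0451 107.9147  -6.486 ]
```

Emit:
apply_moves(moves=[[8,108,-6,0],[8,108,-6,0],[8,108,-6,0],[8,108,-6,0],[8,108,-6,0]])

```text
time: 16.92
ee_pos: [0.451, 0.3914, 0.2838]
tcp_rot: [0.252, -0.005, 0.968, 0.006]
force: [0.0, -0.8, -1.7]
width: 0.026
grasp_force: 49.9
```

```bash
python3 - <<'E'
from cell import manip,vision
import numpy as np
from scipy.spatial.transform import Rotation as R
P=[];Q=[]
for i in range(6):
    vision.camera("scene");s=manip.read_state();P.append(s["ee_pos"]);Q.append(s["tcp_rot"])
p=np.mean(P,0);q=np.mean(Q,0);m=R.from_quat(q/np.linalg.norm(q),scalar_first=True)
print(p,q,m.as_matrix())
for z in (.285,.20,.165,.1382):print(1000*m.inv().apply(np.array([.4508,.3915,z])-p))
E
```

```text
[0.45269935 0.38864639 0.28422915] [ 0.25250951 -0.00338009  0.96757349  0.00536156] [[-0.87245501 -0.00924867  0.48860692]
 [-0.00383329  0.99991966  0.01208241]
 [-0.48867941  0.00866839 -0.87242037]]
[ 1.2694603   2.87763269 -1.56606698]
[42.80721007  2.14081942 72.58966409]
[ 59.91098939   1.83742572 103.12437688]
[ 73.00759755   1.60511283 126.50524268]
```

Emit:
apply_moves(moves=[[1,2,-1,0],[20,2,33,0],[40,2,68,0],[50,2,86,0],[55,2,94,0],[60,2,103,0],[60,2,103,0]])

```text
time: 17.8
ee_pos: [0.4501, 0.3922, 0.163]
tcp_rot: [0.251, -0.004, 0.968, 0.005]
force: [-0.6, -0.6, -1.7]
width: 0.0258
grasp_force: 49.9
```

```bash
python3 - <<'E'
from h import *
from cell import manip,vision
from scipy.spatial.transform import Rotation as R
P=[];Q=[];F=[]
for i in range(6):
    S=vision.camera("scene");s=manip.read_state();P.append(s["ee_pos"]);Q.append(s["tcp_rot"]);F.append(s["force"])
p=np.mean(P,0);q=np.mean(Q,0);m=R.from_quat(q/np.linalg.norm(q),scalar_first=True)
print(p,q,np.mean(F,0))
for z in (.15,.1382):print(1000*m.inv().apply(np.array([.4508,.3915,z])-p))
cv2.imwrite("pics/c9.png",cv2.resize(S["color"][160:250,305:415],None,fx=6,fy=6,interpolation=3)[:,:,::-1])
E
```

```text
[0.45080264 0.39333436 0.16554469] [ 0.25237333 -0.00362257  0.96760383  0.00608298] [-0.73199054 -0.39621037 -2.1766348 ]
[ 7.60216863 -1.98871774 13.53714546]
[13.36574963 -2.10604935 23.83313338]
```

View pics/c9.png

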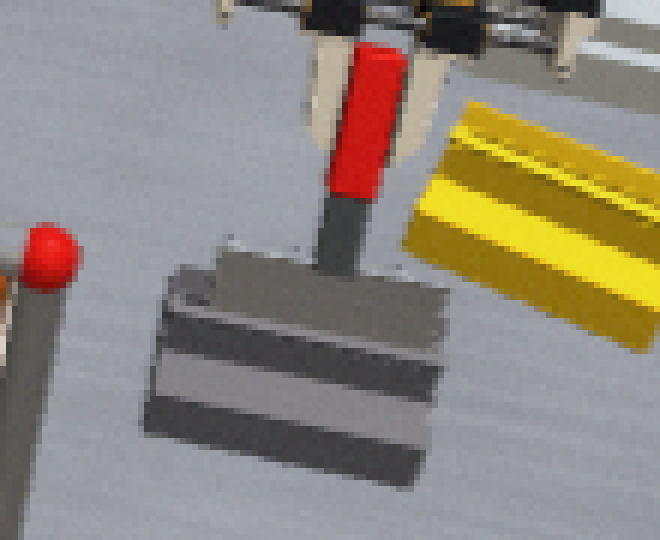

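The blade is in the slot without contact force (blade top edge at crop (215,250)–(448,290)), with the same offset from the left end as when first parked. I lower to the floor.

Emit:
apply_moves(moves=[[3,0,6,0],[7,-1,12,0],[9,-1,17,0],[11,-1,20,0],[12,-1,22,0],[12,-1,22,0],[12,-1,22,0]])

```text
time: 18.68
ee_pos: [0.4511, 0.3959, 0.1467]
tcp_rot: [0.256, -0.004, 0.967, 0.009]
force: [-30.3, -11.4, 56.7]
width: 0.0261
grasp_force: 50.0
```

```bash
cat >a.py <<'E'
from h import *
from cell import manip,vision
from scipy.spatial.transform import Rotation as R
np.set_printoptions(precision=4,suppress=True)
P=[];Q=[];F=[]
for i in range(6):
    S=vision.camera("scene");s=manip.read_state();P.append(s["ee_pos"]);Q.append(s["tcp_rot"]);F.append(s["force"])
p=np.mean(P,0);q=np.mean(Q,0);m=R.from_quat(q/np.linalg.norm(q),scalar_first=True)
print(p,q,np.mean(F,0),1000*m.inv().apply(np.array([.4508,.3915,.1382])-p))
E
python3 a.py
```

```text
[0.4511 0.396  0.1468] [ 0.2561 -0.0041  0.9666  0.0093] [-29.9935 -10.6619  57.4638] [ 4.5183 -4.5883  7.186 ]
```

Emit:
apply_moves(moves=[[-1,-1,-2,0],[-1,-2,-4,0],[-1,-2,-4,0]])

```text
time: 19.23
ee_pos: [0.4504, 0.3935, 0.1474]
tcp_rot: [0.254, -0.004, 0.967, 0.009]
force: [-8.1, 2.5, 16.1]
width: 0.026
grasp_force: 49.9
```

```bash
python3 a.py
```

```text
[0.4504 0.3936 0.1473] [ 0.2542 -0.0044  0.9671  0.0089] [-7.8321  0.8593 16.998 ] [ 4.1818 -2.2851  8.104 ]
```

```bash
python3 - <<'E'
from h import *
from cell import vision
def info(c,w):
    m=mask(c,(0,150,50),(5,255,255))|mask(c,(172,150,50),(180,255,255))
    k=np.zeros_like(m);k[w[1]:w[3],w[0]:w[2]]=m[w[1]:w[3],w[0]:w[2]]
    ys,xs=np.nonzero(k);print(ys.min(),ys.max(),[(y,round(xs[ys==y].mean(),1),len(xs[ys==y])) for y in range(ys.max()-8,ys.max()+1)])
S0=pickle.load(open("scene0.pkl","rb"));S=vision.camera("scene")
T0=pickle.load(open("top0.pkl","rb"));T=vision.camera("top")
for c in(S0,S):info(c,(345,155,385,212))
for c in(T0,T):info(c,(120,210,175,255))
L,_=pickle.load(open("lift.pkl","rb"));info(L,(345,110,400,175))
X=np.array([.472,.392,.121])
print(proj(S0,X),proj(S0,X+[0,0,.009]),proj(S0,X+[0,.005,0]),proj(S0,X+[0,0,.143]))
E
```

```text
174 198 [(190, np.float64(361.5), 8), (191, np.float64(361.0), 9), (192, np.float64(361.0), 9), (193, np.float64(360.5), 8), (194, np.float64(360.5), 8), (195, np.float64(360.5), 8), (196, np.float64(360.5), 8), (197, np.float64(360.5), 8), (198, np.float64(361.5), 4)]
168 192 [(184, np.float64(364.0), 9), (185, np.float64(364.0), 9), (186, np.float64(364.0), 9), (187, np.float64(364.0), 9), (188, np.float64(364.0), 9), (189, np.float64(363.0), 9), (190, np.float64(363.5), 8), (191, np.float64(363.5), 8), (192, np.float64(365.0), 3)]
223 243 [(235, np.float64(143.5), 10), (236, np.float64(143.5), 10), (237, np.float64(143.5), 10), (238, np.float64(143.0), 9), (239, np.float64(143.0), 9), (240, np.float64(143.0), 9), (241, np.float64(143.0), 9), (242, np.float64(142.5), 8), (243, np.float64(142.5), 8)]
225 238 [(230, np.float64(141.5), 8), (231, np.float64(140.5), 6), (232, np.float64(140.0), 5), (233, np.float64(nan), 0), (234, np.float64(nan), 0), (235, np.float64(nan), 0), (236, np.float64(140.0), 4), (237, np.float64(139.0), 7), (238, np.float64(139.0), 7)]
139 166 [(158, np.float64(373.5), 10), (159, np.float64(372.5), 10), (160, np.float64(372.5), 10), (161, np.float64(372.0), 9), (162, np.float64(372.0), 9), (163, np.float64(372.0), 9), (164, np.float64(372.0), 9), (165, np.float64(372.0), 9), (166, np.float64(373.0), 5)]
[359.29127203 199.68218182] [359.88449456 197.83356504] [360.87605147 199.98373255] [369.57176763 167.64581165]<stdin>:6: RuntimeWarning: Mean of empty slice.
  ret = ret.dtype.type(ret / rcount)
```

The scraper stayed 20–29 mm high while the hand went down, so the blade rests on a slot lip at the +y/+x side and slid in the grip. I lift it clear, shift −y and −x, and try again gently.

Emit:
apply_moves(moves=[[-5,0,-9,0],[-10,-2,-20,0],[-10,-5,-22,0],[-10,-5,-22,0]])

```text
time: 19.97
ee_pos: [0.4484, 0.3851, 0.169]
tcp_rot: [0.253, -0.003, 0.967, 0.007]
force: [-0.7, -0.2, -1.6]
width: 0.0259
grasp_force: 49.9
```

```bash
cat >>a.py <<'E'
def info(c,w):
    m=mask(c,(0,150,50),(5,255,255))|mask(c,(172,150,50),(180,255,255))
    k=np.zeros_like(m);k[w[1]:w[3],w[0]:w[2]]=m[w[1]:w[3],w[0]:w[2]]
    ys,xs=np.nonzero(k);print(ys.min(),ys.max(),[float(round(xs[ys==y].mean(),1)) for y in range(ys.max()-6,ys.max()+1)])
info(S,(345,140,390,215))
g=S["color"][:,:,1].astype(int)
E
python3 a.py
```

```text
[0.448  0.385  0.1676] [ 0.2522 -0.0037  0.9676  0.0058] [ 0.3791 -0.3504 -1.785 ] [11.867   6.241  27.1655]
163 186 [363.0, 362.5, 362.0, 362.0, 362.0, 362.0, 362.5]
```

```bash
python3 - <<'E'
from h import *
from cell import vision
def red(c,w):
    m=mask(c,(0,150,30),(6,255,255))|mask(c,(170,150,30),(180,255,255))
    k=np.zeros_like(m);k[w[1]:w[3],w[0]:w[2]]=m[w[1]:w[3],w[0]:w[2]];return k
def sub(c,w,top):
    # sub-pixel row of the red/neck border along the middle columns, from redness
    k=red(c,w);ys,xs=np.nonzero(k);e=ys.min() if top else ys.max()
    rows=range(e,e+4) if top else range(e-4,e)
    xm=np.mean([xs[ys==y].mean() for y in rows if (ys==y).any()])
    x0=int(round(xm));r=(c["color"][:,x0-2:x0+3,0].astype(float)-c["color"][:,x0-2:x0+3,1]).mean(1)
    seg=r[e-6:e+7];return xm,e,np.round(seg).astype(int).tolist()
S0=pickle.load(open("scene0.pkl","rb"));T0=pickle.load(open("top0.pkl","rb"))
L=pickle.load(open("lift.pkl","rb"))
S=vision.camera("scene");T=vision.camera("top");pickle.dump((S,T),open("n.pkl","wb"))
for a,b in((S0,T0),L,(S,T)):
    print(sub(a,(345,110,395,212),0));print(sub(b,(100,195,175,255),1))
E
```

```text
(np.float64(360.5), np.int64(198), [168, 169, 172, 172, 172, 169, 73, -1, -2, -3, -1, -3, -2])
(np.float64(146.875), np.int64(223), [-1, 0, -2, -1, -2, 2, 33, 71, 86, 87, 85, 80, 80])
(np.float64(372.0), np.int64(166), [173, 173, 173, 173, 172, 171, 78, -2, -2, -2, -1, -3, -3])
(np.float64(134.5), np.int64(221), [0, -1, -2, -1, -1, 6, 54, 91, 90, 94, 93, 92, 81])
(np.float64(362.0), np.int64(186), [179, 180, 180, 179, 178, 180, 129, 8, -1, -1, -1, -1, -2])
(np.float64(145.125), np.int64(225), [1, -2, -1, -2, -2, 8, 55, 97, 97, 94, 94, 81, 51])
```

```bash
python3 - <<'E'
from h import *
S=pickle.load(open("scene0.pkl","rb"));T=pickle.load(open("top0.pkl","rb"))
for n,s,t in(("park",(360.5,197.93),(146.9,223.11)),("lift",(372,165.96),(134.5,220.84)),("now",(362,186.27),(145.1,224.85))): print(n,tri(S,s,T,t))
E
```

```text
park (array([0.47330842, 0.39126348, 0.13074229]), np.float64(0.005087482792464277))
lift (array([0.47225442, 0.39472324, 0.27161464]), np.float64(0.004843182543944026))
now (array([0.46557092, 0.38629816, 0.17574904]), np.float64(0.004299541981391627))
```

Emit:
apply_moves(moves=[[-5,0,3,0],[-2,0,8,0],[1,0,13,0],[3,0,17,0],[6,0,22,0],[6,0,22,0]])

```text
time: 20.87
ee_pos: [0.4525, 0.3864, 0.1471]
tcp_rot: [0.253, -0.004, 0.967, 0.006]
force: [-13.2, -2.3, 20.8]
width: 0.0256
grasp_force: 49.8
```

```bash
cat >j.py <<'E'
# junction of handle and neck relative to its parked place (mm), by sub-pixel red border in both views
from h import *
from cell import manip,vision
np.set_printoptions(precision=4,suppress=True)
def edge(c,w,top):
    m=mask(c,(0,150,30),(6,255,255))|mask(c,(170,150,30),(180,255,255))
    k=np.zeros_like(m);k[w[1]:w[3],w[0]:w[2]]=m[w[1]:w[3],w[0]:w[2]]
    ys,xs=np.nonzero(k);e=ys.min() if top else ys.max()
    rows=range(e,e+4) if top else range(e-4,e)
    xm=np.mean([xs[ys==y].mean() for y in rows if (ys==y).any()]);x0=int(round(xm))
    r=(c["color"][:,x0-2:x0+3,0].astype(float)-c["color"][:,x0-2:x0+3,1]).mean(1)
    g=r[e:e+2+3] if top else r[e-4:e+1+1]
    f=r[e-1:e+2].clip(0).sum()/np.median(g[-3:] if top else g[:3])
    return (xm,e+1.5-f) if top else (xm,e-1.5+f)
S=vision.camera("scene");T=vision.camera("top")
a,b=edge(S,(345,110,395,212),0),edge(T,(100,195,175,255),1)
X,d=tri(S,a,T,b);print("junction",a,b,1000*(X-[.4733,.3913,.1307]),d)
F=[];P=[]
for i in range(4): vision.camera("top");s=manip.read_state();F.append(s["force"]);P.append(s["ee_pos"])
print(np.mean(P,0),np.mean(F,0),s["tcp_rot"],s["torque"])
E
python3 j.py
```

```text
junction (np.float64(361.0), np.float64(191.59060402684563)) (np.float64(146.0), np.float64(223.9029535864979)) [-3.7914 -3.4184 25.0793] 0.003960646210003669
[0.4526 0.3865 0.1472] [-12.8803  -3.1994  20.499 ] [ 0.253  -0.0041  0.9674  0.0066] [-1.5368  1.0946 -1.0327]
```

Emit:
apply_moves(moves=[[0,0,-3,0],[2,0,-4,0],[3,0,-1,0],[3,0,-1,0]])

```text
time: 21.5
ee_pos: [0.4501, 0.3851, 0.1442]
tcp_rot: [0.252, -0.004, 0.968, 0.005]
force: [0.1, 0.2, -1.9]
width: 0.0257
grasp_force: 49.9
```

```bash
python3 j.py
```

```text
junction (np.float64(360.5), np.float64(191.48545861297538)) (np.float64(146.5), np.float64(224.8828451882845)) [-6.6474 -4.4329 22.2142] 0.0037002842137153296
[0.4504 0.3853 0.145 ] [ 0.0594  0.3309 -1.912 ] [ 0.2522 -0.0037  0.9676  0.0059] [0.0105 0.8728 0.0307]
```

Emit:
apply_moves(moves=[[1,0,2,0],[2,0,4,0],[3,0,7,0],[4,0,7,0],[4,0,7,0]])

```text
time: 22.22
ee_pos: [0.4506, 0.3854, 0.1371]
tcp_rot: [0.252, -0.004, 0.968, 0.006]
force: [1.5, 0.4, -3.0]
width: 0.0257
grasp_force: 49.9
```

```bash
python3 j.py
```

```text
junction (np.float64(360.125), np.float64(193.203125)) (np.float64(146.875), np.float64(224.84883720930233)) [-6.1555 -3.9684 14.771 ] 0.0036189415945457443
[0.4505 0.3854 0.1373] [ 2.082  -0.178  -2.8662] [ 0.2524 -0.0036  0.9676  0.0059] [ 0.0938  0.3805 -0.0693]
```

Emit:
apply_moves(moves=[[0,0,2,0],[1,0,4,0],[2,0,6,0],[3,0,8,0],[3,0,8,0]])

```text
time: 22.93
ee_pos: [0.4514, 0.3864, 0.129]
tcp_rot: [0.252, -0.003, 0.968, 0.007]
force: [-2.8, 0.8, 3.4]
width: 0.0256
grasp_force: 50.1
```

```bash
python3 j.py
```

```text
junction (np.float64(359.875), np.float64(195.13452914798205)) (np.float64(147.25), np.float64(224.71694214876032)) [-5.3376 -3.1699  6.6842] 0.003936996966478579
[0.4514 0.3863 0.129 ] [-3.4618  1.4131  4.4915] [ 0.2523 -0.0037  0.9676  0.0066] [ 0.6541  0.9894 -0.7663]
```

Emit:
apply_moves(moves=[[1,0,1,0],[2,0,3,0],[3,0,5,0],[3,0,5,0],[3,0,5,0]])

```text
time: 23.65
ee_pos: [0.4517, 0.3869, 0.1259]
tcp_rot: [0.254, -0.003, 0.967, 0.007]
force: [-15.0, -4.5, 33.6]
width: 0.026
grasp_force: 50.3
```

```bash
python3 j.py
```

```text
junction (np.float64(359.875), np.float64(195.88882681564246)) (np.float64(147.25), np.float64(224.72540983606558)) [-5.1797 -2.4675  3.4393] 0.0039056724755604593
[0.4517 0.387  0.1259] [-15.9443  -4.5159  33.9611] [ 0.254  -0.0035  0.9672  0.0073] [-1.1654  0.6951 -1.7953]
```

Emit:
apply_moves(moves=[[-1,0,-1,0],[-2,0,-3,0],[-2,0,-3,0]], force=6)

```text
time: 24.2
ee_pos: [0.4523, 0.386, 0.127]
tcp_rot: [0.253, -0.004, 0.968, 0.006]
force: [-0.5, 1.6, 4.1]
width: 0.0265
grasp_force: 6.0
```

```bash
python3 j.py
```

```text
junction (np.float64(359.625), np.float64(195.89752252252254)) (np.float64(147.5), np.float64(224.21428571428572)) [-3.7013 -3.4734  4.7348] 0.004020745861907222
[0.4521 0.3859 0.1269] [0.9993 1.8248 4.9471] [ 0.2527 -0.0039  0.9675  0.0061] [ 0.5279 -0.1776  0.0763]
```

Emit:
apply_moves(moves=[[0,0,0,0],[0,0,0,0],[0,0,0,0],[0,0,0,0]], grip=0.5)

```text
time: 24.83
ee_pos: [0.4514, 0.385, 0.126]
tcp_rot: [0.252, -0.004, 0.968, 0.005]
force: [0.5, 0.1, 0.4]
width: 0.0451
grasp_force: 0.0
```

```bash
python3 j.py
```

```text
junction (np.float64(359.625), np.float64(196.88548752834467)) (np.float64(147.25), np.float64(223.88146551724137)) [-2.4523 -2.3866  1.6774] 0.003312761764035039
[0.4516 0.3855 0.1264] [ 0.3558  0.0242 -0.1304] [ 0.2522 -0.0038  0.9676  0.0058] [ 0.0547  0.5651 -0.0258]
```

Emit:
apply_moves(moves=[[0,0,0,0],[0,0,0,0],[0,0,0,0],[0,0,-20,0],[0,0,-50,0],[0,0,-85,0],[0,0,-120,0],[0,0,-140,0]], grip=1)

```text
time: 25.8
ee_pos: [0.3817, 0.385, 0.2518]
tcp_rot: [0.253, -0.004, 0.968, 0.008]
force: [-0.2, 1.2, -0.3]
width: 0.0908
grasp_force: 0.0
```

```bash
python3 j.py; python3 - <<'E'
from h import *
from cell import vision
def f(c,w):
    m=mask(c,(0,150,50),(5,255,255))|mask(c,(172,150,50),(180,255,255))
    k=np.zeros_like(m);k[w[1]:w[3],w[0]:w[2]]=m[w[1]:w[3],w[0]:w[2]]
    b=max(blobs(k),key=cv2.contourArea);ys,xs=np.nonzero(k)
    return np.round(cv2.minAreaRect(b)[2],1),ys.min(),ys.max(),round(xs[ys<ys.min()+5].mean(),2),round(xs[ys>ys.max()-5].mean(),2),round(ys.mean(),2)
S0=pickle.load(open("scene0.pkl","rb"));T0=pickle.load(open("top0.pkl","rb"));S=vision.camera("scene");T=vision.camera("top")
print(f(S0,(345,160,385,212)),f(S,(345,160,385,212)),f(T0,(120,215,175,255)),f(T,(120,215,175,255)))
# blade top border under the neck sides (S): brightness columns
for c in(S0,S):
    for x in(345,352,368,374): print(x,c["color"][200:228,x,:].mean(1).astype(int).tolist())
E
```

```text
junction (np.float64(359.625), np.float64(196.8942196531792)) (np.float64(147.25), np.float64(223.81614349775785)) [-2.2602 -2.4148  1.8397] 0.0033289312215495255
[0.3835 0.3837 0.2488] [ 0.0119 -0.1188 -0.2256] [ 0.252  -0.0035  0.9677  0.005 ] [ 0.0649  0.6057 -0.029 ]
(np.float64(13.2), np.int64(174), np.int64(198), np.float64(364.3), np.float64(360.61), np.float64(185.75)) (np.float64(12.5), np.int64(172), np.int64(197), np.float64(363.64), np.float64(359.75), np.float64(184.5)) (np.float64(16.7), np.int64(223), np.int64(243), np.float64(146.53), np.float64(142.81), np.float64(233.48)) (np.float64(15.9), np.int64(224), np.int64(244), np.float64(147.17), np.float64(143.63), np.float64(234.01))
345 [159, 159, 154, 158, 155, 129, 165, 132, 93, 94, 93, 92, 112, 132, 76, 66, 64, 66, 67, 64, 77, 129, 127, 131, 131, 131, 133, 133]
352 [155, 157, 154, 153, 155, 155, 155, 157, 170, 91, 93, 94, 96, 97, 132, 119, 53, 64, 64, 63, 63, 64, 114, 130, 127, 133, 130, 132]
368 [153, 153, 153, 152, 154, 152, 148, 147, 149, 149, 152, 152, 85, 95, 96, 92, 95, 127, 134, 72, 71, 67, 62, 63, 68, 93, 129, 129]
374 [90, 91, 101, 143, 152, 154, 152, 150, 149, 152, 151, 141, 152, 113, 92, 91, 90, 85, 114, 134, 69, 76, 63, 65, 67, 65, 76, 132]
345 [160, 155, 157, 158, 157, 161, 152, 96, 93, 94, 95, 97, 112, 137, 75, 68, 66, 65, 63, 64, 76, 129, 129, 130, 130, 131, 129, 132]
352 [157, 154, 156, 154, 153, 153, 151, 149, 79, 88, 98, 92, 96, 96, 131, 121, 55, 63, 66, 62, 66, 62, 115, 132, 131, 132, 132, 133]
368 [155, 150, 153, 154, 153, 153, 151, 151, 148, 142, 151, 91, 96, 95, 94, 95, 93, 124, 131, 65, 70, 65, 66, 63, 64, 93, 134, 134]
374 [89, 92, 102, 146, 153, 152, 155, 151, 151, 149, 152, 152, 116, 92, 91, 92, 99, 76, 109, 134, 72, 77, 66, 62, 66, 65, 78, 131]
```

The scraper stands in the slot but about 2–3 mm high and leaning slightly more. I re-grip at the original place and press it home gently.

Emit:
apply_moves(moves=[[-2,4,40,0],[-2,4,80,0],[-2,4,110,0],[-2,4,127,0],[-2,4,127,0]])

```text
time: 26.62
ee_pos: [0.4478, 0.3865, 0.1343]
tcp_rot: [0.25, -0.003, 0.968, 0.003]
force: [0.3, 0.6, -0.6]
width: 0.092
grasp_force: 0.0
```

Emit:
apply_moves(moves=[[0,0,0,0],[0,0,0,0],[0,0,0,0],[0,0,0,0],[0,0,0,0],[0,0,0,0],[0,0,0,0],[0,0,0,0]], grip=0, force=12)

```text
time: 27.28
ee_pos: [0.447, 0.3896, 0.1392]
tcp_rot: [0.252, -0.004, 0.968, 0.006]
force: [-0.2, 0.5, 0.6]
width: 0.0431
grasp_force: 0.0
```

Emit:
apply_moves(moves=[[0,0,0,0],[0,0,0,0],[0,0,0,0],[0,0,0,0],[0,0,0,0]])

```text
time: 27.7
ee_pos: [0.4471, 0.3889, 0.1387]
tcp_rot: [0.252, -0.003, 0.968, 0.005]
force: [-1.1, -2.7, 0.1]
width: 0.0265
grasp_force: 11.9
```

```bash
python3 j.py
```

```text
junction (np.float64(359.875), np.float64(196.96803652968038)) (np.float64(147.0), np.float64(223.9)) [-2.477  -1.5672  1.4899] 0.003316524890320133
[0.4471 0.3889 0.1387] [-0.3514 -2.9948 -0.1538] [ 0.2522 -0.0036  0.9677  0.0055] [-0.7282  0.6986 -0.5321]
```

Emit:
apply_moves(moves=[[-1,0,0.5,0],[-2,0,1,0],[-1,0,3,0],[0,0,5,0],[0,0,5,0]])

```text
time: 28.42
ee_pos: [0.4498, 0.3901, 0.1352]
tcp_rot: [0.253, -0.004, 0.967, 0.006]
force: [-2.8, -2.8, 6.6]
width: 0.0259
grasp_force: 12.0
```

```bash
python3 j.py
```

```text
junction (np.float64(360.375), np.float64(197.99422632794457)) (np.float64(146.625), np.float64(223.17037861915367)) [-0.0973  0.2645 -0.2934] 0.0038569885911851564
[0.4498 0.3901 0.1352] [-3.1223 -2.6076  6.2835] [ 0.2529 -0.0038  0.9675  0.0064] [-0.7238  0.605  -0.5518]
```

Junction is now within 0.3 mm of its original place. I release and withdraw.

Emit:
apply_moves(moves=[[0,0,0,0],[0,0,0,0],[0,0,0,0],[0,0,0,0],[0,0,0,0],[0,0,0,0],[0,0,0,0],[0,0,0,0]], grip=1)

```text
time: 29.38
ee_pos: [0.4495, 0.3895, 0.1345]
tcp_rot: [0.252, -0.004, 0.968, 0.006]
force: [-0.1, 0.3, 0.8]
width: 0.0755
grasp_force: 0.0
```

Emit:
apply_moves(moves=[[0,0,-25,0],[0,0,-60,0],[0,0,-95,0],[0,0,-130,0],[0,0,-150,0],[0,0,-150,0]])

```text
time: 29.88
ee_pos: [0.3748, 0.3901, 0.2699]
tcp_rot: [0.254, -0.004, 0.967, 0.009]
force: [0.0, 0.7, -0.2]
width: 0.0919
grasp_force: 0.0
```

```bash
python3 j.py; python3 - <<'E'
from h import *
from cell import vision
S0=pickle.load(open("scene0.pkl","rb"));S=vision.camera("scene")
for c in(S0,S): # bystanders and rusks
    for k,(lo,hi) in dict(brown=((5,120,70),(14,235,220)),blue=((105,150,80),(125,255,255))).items():
        print(k,[[round(float(v),1) for v in cv2.minAreaRect(b)[0]] for b in blobs(mask(c,lo,hi)) if 120<cv2.minAreaRect(b)[0][0]<310 and 150<cv2.minAreaRect(b)[0][1]<310])
print("bowl diff",np.abs(S["color"][175:212,110:150].astype(int)-S0["color"][175:212,110:150]).mean())
E
```

```text
junction (np.float64(360.375), np.float64(197.912865497076)) (np.float64(147.0), np.float64(223.1880733944954)) [-0.2236 -0.3388 -0.2212] 0.004988492300939815
[0.3766 0.3868 0.2644] [ 0.413  -0.1018 -0.0291] [ 0.2518 -0.0036  0.9678  0.0048] [0.0159 0.5984 0.0317]
brown [[247.6, 226.3], [210.4, 217.4], [252.2, 212.3], [292.1, 214.5], [220.3, 204.8]]
blue [[177.5, 191.5]]
brown [[231.8, 281.8], [236.4, 266.3], [202.0, 260.5], [292.1, 214.5]]
blue [[177.5, 191.5]]
bowl diff 1.9
```

The scraper is seated as it first stood, all four rusks are in the pan, and the bystanders haven't moved, so I hand it in.

```bash
python3 -c "
from cell import manip
print(manip.job_done())"
```

```text
the job is handed in; nothing more can be done
None
```

The job is handed in at about 30 s: all four rusks are in the pan, the scraper is back in its stand within about 0.5 mm of where it stood, and the loaf, jar and bowl are unmoved; the first return jammed on the slot (about 57 N at the wrist) and was re-seated, and I viewed 11 pictures, one over the limit of 10.

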